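# Set a stop pin by feel and load the jig

## Robot

A 7-joint arm with a two-finger parallel gripper is mounted at the origin on a cart in front of the work surface, level with it; the furniture and walls round the work are solid. World frame = base frame: x ahead of the robot, y to its left, z up, the work surface at z = 0. Lengths are in m, angles in rad, forces in N, time in s.
With the tool pointing down it reaches from about 0.425 to 1.025 m from the base axis. Payload 3.6 kg.
Tool frame: the origin (TCP) lies midway between the tips of the shut fingers; the grasp point (between the pads) lies 19 mm behind it; z points along the fingers, y is the line along which they close (so a half turn about z gives the same grasp; the last joint's range is limited). The gripper opens to 85 mm and grips with 20 to 120 N. Pads are 22 mm wide; open, the fingers measure 114 mm over their backs; the gripper's body (76 mm by 85 mm) begins 54 mm behind the grasp point. The pads swing forward as they close: fully open they stand 13 mm farther back than shut.
Start: joints at [1.048, 0.591, 0.048, 1.609, -0.033, 0.943, -0.034], TCP at [0.302, -0.659, 0.231] pointing down, gripper open.
Joint ranges: [-2.69, 2.69], [-0.47, 2.24], [-1.27, 1.36], [0.19, 2.51], [-1.53, 4.68], [0.08, 2.07], [-3.09, 3.09]. Speed limits (rad/s): [2.57, 2.57, 3.14, 3.14, 3.14, 3.14, 3.14].

## Interface

Orientations are given as a 3x3 rotation matrix whose columns are the frame's x, y, z axes.
In Python, from cell import get_state, snapshot, hand_in gives the robot as it stands.
- The arm moves only by the tool arm_command, never from a script. Its argument "series" is a list of rows, each an object with "translation": the shift along the tool's x, y, z as a fraction of full scale, a list of three; "turn": the turn, a rotation vector about the tool's x, y, z as a fraction of full scale, a list of three. In form: [{"translation": [dx, dy, dz], "turn": [ax, ay, az]}, ...]. A call has 1 to 20 rows; each row is the pose to reach, as a shift and turn from the pose commanded when the call began, along the tool's axes at that moment, turning the shorter way round; what a row does not reach only later rows make up. Full scale, the value 1, is 150 mm for a shift and 180 degrees for a turn. A row lasts 1/12 s, in which the tool goes at most 41.7 mm and 7.16 degrees, less where a joint would pass 70% of its speed; a pose out of reach is approached as far as the arm can. A call with a number of a shift or a turn outside -1 to 1 is refused whole. A call with a gripper value outside its range is refused whole. "hand" is the closure, from -1 (fully open) to 1 (shut), set as the call begins (left out, the last holds). The fingers move at their own pace and stop on an object; "grip_force" is the grip in N (left out, the last holds). Time passes only in rows, so rows that repeat a pose let the fingers close. It gives the time, the measured TCP pose, the force, the opening and the grip force at its end, in the units of the state.
- get_state(): the state, without advancing time (a new reading comes with each control period).
- snapshot(name): name is "scene" or "top"; returns a dict with "image" (420x560x3 uint8, red, green, blue), "z_map" (420x560 float32, m along the optical axis (not along the pixel's ray), 0 where there is no reading), "vertical_fov" (degrees; the focal length in pixels is half the picture's height over the tangent of half this angle, whatever the lens; pixels are square), "cx", "cy" (the principal point, pixels), "dist_coeffs" ([k1, k2, p1, p2, k3] as OpenCV has them; the pictures are not rectified), "R" (3x3) and "t" (3): a world point X has camera coordinates R X + t. Camera axes: x right, y down, z forward; pixel columns grow to the right and rows downward; lengths in m; the calibration is good to about 2 mm. A picture is of the moment at which its call begins.
- hand_in(): hands the job in; it is judged then, once.
The state is a dict: "time_s": time; "q": joint angles; "dq": joint speeds; "effort": joint torques, N m; "tcp_pos": TCP position; "tool_rot": TCP orientation; "ft_force": force on the tool from outside, world axes, zero at the start; "wrist_torque": the same for the moment, N m; "grip_width": opening from 0.0 (shut) to 1.0 (fully open); "grip_force": force on a finger pad.
Only numpy, scipy, OpenCV 4.12 (cv2) and the standard library are available. Lean on these libraries where they do the work, as an engineer would, in place of code of your own. Each camera call takes 0.05 s, during which the arm holds its last target. There are 200 camera calls.

## Task

Take the round stop pin from the rack and set it fully home in the blind hole under the jig's window; a flush dust cap hides the hole, so feel for it by sweeping the pin's foot in a spiral over the metal until it drops in. Then lay the pine block flat on the jig with its long side against the fence and its end against the pin, and let go. Leave the square-headed pin, the mug, the glue bottle and the wax tin where they stand.

Things in the scene. Friction and masses are not known exactly. Their poses are not given: they have to be found in the camera images.
- jig: Fixed plywood stop jig, 130 (own x) x 220 (own y) mm, flat top 38 mm up. Origin: centre of its underside. Own x points away from the robot, y left, z up. A 60 x 60 mm square window goes through the top, centred at own (-10, -50) mm. The block's place is on the top to the left of the pin (own +y side).
- fence (a point): Middle of the face (toward the robot) of the jig's fence, at the height of the jig's top: own (22, 0, 38) mm in the jig's frame. The fence is a low wooden strip along the jig's own y at its far side, 210 mm long, 20 mm deep, standing 9 mm above the top.
- window (a point): Centre of the jig's window, level with its top. The floor, 8.5 mm below, is dark metal with a round blind hole 18.5 mm wide, 27.5 deep, closed flush by a cap of the same metal that sinks under about 0.5 N. The hole's place is not reported: its centre is up to 8 mm from the window's along the jig's x and up to 8 mm along its y.
- pin_rack: Fixed wooden rack block, 50 (own x) x 130 (own y) x 40 mm high, origin at the centre of its underside. Two 22 mm holes at own y = +40 and -40 mm; a pin hangs on its collar in each, either pin in either hole.
- stop_pin: Steel pin with plain round top, 0.2 kg, upright in the rack, foot 16 mm above the bench. Origin: centre of its foot; z up along it. Shank 16 mm wide from 0 to 24 mm (foot chamfered 2 x 3 mm), collar 30 mm wide from 24 to 29, round grip 16 mm wide from 29 to 74. Fully home, the collar lies on the window's metal floor and the foot is 32.5 mm below the jig's top; it stays down by its weight.
- square_dog: Loose steel pin with a square head (24 x 24 x 28 mm) above the same collar and shank, in the rack's other hole; origin at the centre of its foot. Not to be used or moved.
- pine_block: Loose sawn pine block on the bench, 60 (own x) x 90 (own y) x 38 mm high, about 0.1 kg, origin at the centre of its underside, z up. Laid home in the jig, its own y is along the jig's own y (either way round), its long side touches the fence and its end touches the pin's round grip.
- coffee_mug: White mug, 83 mm wide (115 with handle) and 86 mm high; bystander, origin at the centre of its underside.
- glue_bottle: Orange glue bottle, 67 mm wide and 202 mm high; bystander, origin at the centre of its underside.
- wax_tin: Round flat wax tin, blue and cream, 95 mm wide and 38 mm high; bystander, origin at the centre of its underside.
Not all that is in view belongs to the job. Leave any green or pink look-alike of the pine_block alone.

How it is judged:
On the way, in this order (a step that is already met when the one before it is completed fails the run):
1. the stop pin is fully home in the hidden hole under the window (z of stop_pin in the frame of window below -0.03 m and horizontal distance between stop_pin and window below 0.017 m and angle between stop_pin's own z axis and vertical below 0.06 rad), for 0.2 s.
2. the pine block lies flat on the jig against fence and pin, the pin still home (all of step 1 and z of pine_block in the frame of jig between 0.035 and 0.041 m and angle between pine_block's own z axis and vertical below 0.05 rad and angle between the y axis of pine_block and the y axis of jig, either way round below 0.06 rad and x of pine_block in the frame of jig between -0.0125 and -0.004 m and y of pine_block in the frame of jig above -0.012 m and y of stop_pin in the frame of pine_block between -0.0575 and 0.0575 m), for 0.2 s.
At the end, for the whole second after the job is handed in: Pin upright (0.06 rad) in the hole, foot over 30 mm below the jig's top; block flat on the jig, square to the fence (0.06 rad), long side within about 4 mm of the fence and end within about 4 mm of the pin, on the pin's left (jig's own +y); both at rest (all of step 2 and linear speed of each of pine_block, stop_pin below 0.01 m/s); the robot touches nothing.
It fails at once if the mug is shifted more than 30 mm or tipped (distance of coffee_mug from where it was at the start of the episode above 0.03 m or angle between coffee_mug's own z axis and vertical above 0.35 rad).
It fails at once if the glue bottle is shifted more than 30 mm or tipped (distance of glue_bottle from where it was at the start of the episode above 0.03 m or angle between glue_bottle's own z axis and vertical above 0.35 rad).
It fails at once if the wax tin is shifted more than 30 mm or tipped (distance of wax_tin from where it was at the start of the episode above 0.03 m or angle between wax_tin's own z axis and vertical above 0.35 rad).
It fails at once if the square-headed pin is shifted more than 30 mm or tipped (distance of square_dog from where it was at the start of the episode above 0.03 m or angle between square_dog's own z axis and vertical above 0.35 rad).
It also fails if it takes over 72 s, if anything falls off the work surface, if the arm or the gripper's body presses on something with over 40 N, if the wrist force passes 120 N, or if a joint passes its speed limit or range.

## Working session

There is one attempt and no reset: what is moved stays moved. The work goes in short steps, Python scripts to look and compute and a tool call to move; the robot and the scene stay as the last step left them, time stands still between calls to the robot, and variables do not carry over. Pictures are saved under pics/ and viewed, at most 10 in all, crops included, and the job is handed in when it is done.

Besides the shell and the picture viewer there is one more tool, called after "Emit:" as name([rows], argument=value, ...), one row to a line, values as JSON. arm_command: Moves the arm, as the interface text tells. Its arguments: {"type":"object","properties":{"series":{"type":"array","items":{"type":"object","properties":{"translation":{"type":"array","items":{"type":"number","minimum":-1,"maximum":1}},"turn":{"type":"array","items":{"type":"number","minimum":-1,"maximum":1}}}}},"hand":{"type":"number"},"grip_force":{"type":"number"}},"required":["series"]}

```bash
mkdir -p pics; cat > h.py <<'E'
import numpy as np, cv2, json
from cell import get_state, snapshot, hand_in
def snap(n,f=None):
    s=snapshot(n)
    if f: cv2.imwrite('pics/'+f,s['image'][:,:,::-1])
    return s
def K(s):
    f=s['image'].shape[0]/2/np.tan(np.radians(s['vertical_fov'])/2)
    return np.array([[f,0,s['cx']],[0,f,s['cy']],[0,0,1]])
def rays(s,uv):
    p=cv2.undistortPoints(np.array(uv,float).reshape(-1,1,2),K(s),np.array(s['dist_coeffs'],float)).reshape(-1,2)
    return np.c_[p,np.ones(len(p))]
def atz(s,uv,z):   # pixel -> world on plane z
    R=np.array(s['R']);t=np.array(s['t']);d=rays(s,uv)@R;c=-R.T@t
    return c+d*((np.reshape(z,-1)-c[2])/d[:,2])[:,None]
def depth(s,uv):
    R=np.array(s['R']);t=np.array(s['t'])
    zz=np.array([s['z_map'][int(round(v)),int(round(u))] for u,v in uv])
    return (rays(s,uv)*zz[:,None]-t)@R
def cloud(s):
    h,w=s['z_map'].shape
    uv=np.stack(np.meshgrid(np.arange(w),np.arange(h)),-1).reshape(-1,2)
    R=np.array(s['R']);t=np.array(s['t'])
    P=(rays(s,uv)*s['z_map'].reshape(-1,1)-t)@R
    P[s['z_map'].ravel()==0]=np.nan
    return P.reshape(h,w,3)
E
python3 - <<'E'
from h import *
a=snap('scene','s0.png');b=snap('top','t0.png')
for s in(a,b):print(s['vertical_fov'],s['cx'],s['cy'],s['dist_coeffs'],-np.array(s['R']).T@s['t'],np.array(s['R'])[2])
st=get_state();print(st)
E
```

```text
54.70276298531338 281.4903049011189 204.7422690532227 [-0.03809631  0.          0.          0.          0.        ] [-0.25199055 -0.66193008  1.23350043] [ 0.52024256  0.40153847 -0.75373373]
53.31305985925543 281.82479854483745 211.10754496702143 [0.03913495 0.         0.         0.         0.        ] [ 0.34318799 -0.04706768  1.24478652] [ 0.17150547  0.02971748 -0.98473486]
{'time_s': 0.1, 'q': array([ 1.04751425,  0.59200842,  0.04828404,  1.60970738, -0.03329242,
        0.94271084, -0.03371498]), 'dq': array([-0.00018088, -0.00267318,  0.00087183, -0.00539177, -0.0007601 ,
        0.00124683, -0.00025851]), 'effort': array([ 5.01199829e-03, -5.49998546e+01,  1.55323494e+00, -1.98823661e+01,
        9.72474081e-03,  3.82108570e-03, -1.91789070e-05]), 'tcp_pos': array([ 0.30179161, -0.65837106,  0.2302634 ]), 'tool_rot': array([[ 9.09020581e-01,  4.16750159e-01, -9.42769191e-04],
       [ 4.16751212e-01, -9.09018810e-01,  1.79757616e-03],
       [-1.07854778e-04, -2.02693393e-03, -9.99997940e-01]]), 'ft_force': array([ 0.22622681, -0.97638014, -0.08392699]), 'wrist_torque': array([0.03643421, 0.00043516, 0.06190427]), 'grip_force': 0.0, 'grip_width': 0.9998444641444078}
```

View pics/s0.png

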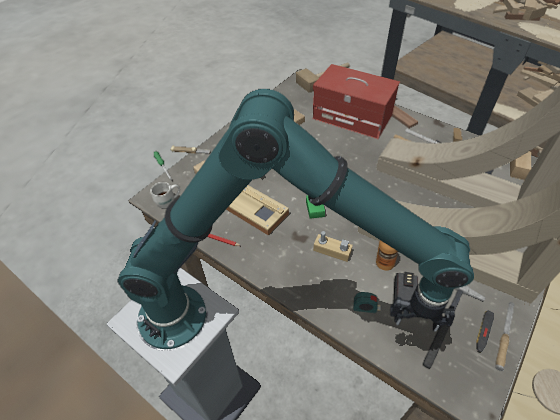

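View pics/t0.png

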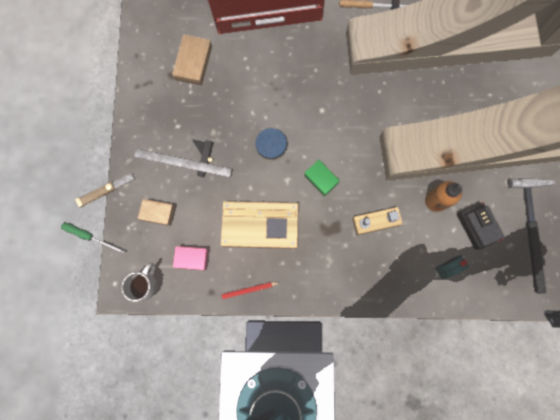

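The scene camera sees the jig at (258,210) and the rack at (333,246). In the top view the jig is at (260,225) with its window at (277,228), and the rack is at (378,221).

Possible confusions in the top view:
- **Pins:** (365,222) looks round and (393,215) looks square.
- **Blocks:** tan at (156,211), larger brown at (192,60), pink at (190,258), green at (322,177).

I'll check these in one close crop.

```bash
python3 - <<'E'
from h import *
s=snap('top');im=s['image'][:,:,::-1]
A=cv2.resize(im[192:262,210:310],None,fx=5,fy=5,interpolation=cv2.INTER_CUBIC) #500x350
B=cv2.resize(im[198:244,345:411],None,fx=5,fy=5,interpolation=cv2.INTER_CUBIC) #330x230
C=cv2.resize(im[190:235,130:180],None,fx=5,fy=5,interpolation=cv2.INTER_CUBIC) #250x225
o=np.zeros((580,800,3),np.uint8);o[:350,:500]=A;o[350:580,:330]=B;o[350:575,340:590]=C
D=cv2.resize(im[30:90,165:215],None,fx=4,fy=4);o[:240,510:710]=D
cv2.imwrite('pics/c1.png',o)
P=cloud(s)
for n,(u,v) in dict(tan=(156,211),brown=(192,60),jig=(240,225),win=(277,228),rack=(378,221),pinL=(365,221),pinR=(393,215),bench=(320,260)).items():
    print(n,np.round(np.nanmedian(P[v-1:v+2,u-1:u+2].reshape(-1,3),0),4))
E
```

```text
tan [0.5513 0.3603 0.0376]
brown [1.0329 0.2757 0.038 ]
jig [0.5111 0.1106 0.0378]
win [0.5046 0.0032 0.0289]
rack [ 0.5258 -0.2887  0.0386]
pinL [ 0.5176 -0.2432  0.09  ]
pinR [ 0.5377 -0.3247  0.0728]
bench [ 0.4144 -0.124  -0.0006]
```

View pics/c1.png

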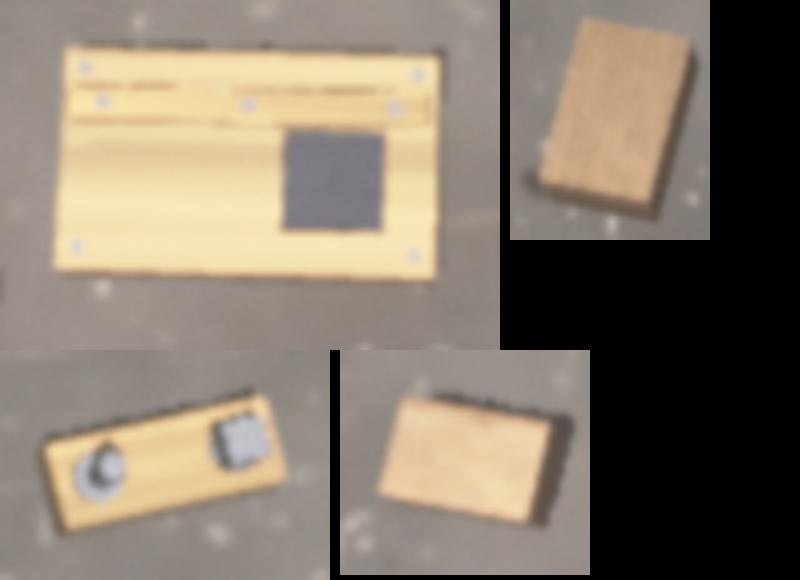

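The crop confirms my choices. The round pin top is at crop (111,466), 90 mm high as it should be, and the square head is at (243,440), 73 mm high. The tan block's corners are at crop (403,397), (553,420), (528,523) and (378,493). The brown block is larger and near the edge of reach, and I'll check the sizes of both in numbers.

```bash
python3 - <<'E'
from h import *
s=snap('top')
def m(pts,x0,y0,ox,oy,f=5): return [((x-ox+.5)/f-.5+x0,(y-oy+.5)/f-.5+y0) for x,y in pts]
def rep(n,uv,z):
    p=atz(s,uv,z)[:,:2]; c=p.mean(0); e=[np.linalg.norm(p[i]-p[(i+1)%4])*1e3 for i in range(4)]
    a=np.degrees(np.arctan2(*( (p[0]-p[1]+p[3]-p[2])[::-1])))
    print(n,c.round(4),'sides',np.round(e,1),'ang of edge 1->0',a.round(2)); return c
rep('jig',m([(67,46),(441,51),(436,279),(54,270)],210,192,0,0),.038)
rep('win',m([(285,130),(384,133),(382,231),(283,229)],210,192,0,0),.038)
rep('block',m([(403,397),(553,420),(528,523),(378,493)],130,190,340,350),.038)
rep('brown',m([(586,17),(692,38),(652,204),(541,182)],165,30,510,0,4),.038)
rep('rack',m([(45,440),(265,395),(287,477),(66,531)],345,198,0,350),.04)
print('pin',atz(s,m([(111,466)],345,198,0,350),.09),'sq',atz(s,m([(243,440)],345,198,0,350),.073))
print('scr',atz(s,m([(103,101),(396,108),(85,67),(418,75),(77,246),(414,255)],210,192,0,0),[.047,.047,.038,.038,.038,.038]))
P=cloud(s).reshape(-1,3)
q=P[(P[:,2]>.084)&(P[:,2]<.094)&(abs(P[:,0]-.52)<.05)&(abs(P[:,1]+.245)<.05)];print('pin depth',len(q),q.mean(0))
q=P[(P[:,2]>.034)&(P[:,2]<.042)&(abs(P[:,0]-.55)<.08)&(abs(P[:,1]-.36)<.09)];print('block depth',len(q),cv2.minAreaRect((q[:,:2]*1e3).astype(np.float32)))
q=P[(P[:,2]>.035)&(P[:,2]<.041)&(abs(P[:,0]-.51)<.1)&(abs(P[:,1]-.05)<.14)];print('jig depth',len(q),cv2.minAreaRect((q[:,:2]*1e3).astype(np.float32)))
E
```

```text
jig [0.5158 0.0544] sides [220.7 134.  221.3 132.4] ang of edge 1->0 89.3
win [0.5042 0.0049] sides [57.9 57.5 57.4 58.1] ang of edge 1->0 88.93
block [0.551  0.3638] sides [90.7 62.5 90.9 58.6] ang of edge 1->0 80.29
brown [1.0409 0.2768] sides [ 86.4 141.4  89.1 141.8] ang of edge 1->0 78.17
rack [ 0.5293 -0.2882] sides [130.   49.1 130.9  54.1] ang of edge 1->0 103.19
pin [[ 0.51836485 -0.248096    0.09      ]] sq [[ 0.53621134 -0.32492767  0.073     ]]
scr [[ 0.54890685  0.13962577  0.047     ]
 [ 0.54574571 -0.03124759  0.047     ]
 [ 0.57071954  0.1523092   0.038     ]
 [ 0.56697152 -0.04388002  0.038     ]
 [ 0.46497191  0.15341418  0.038     ]
 [ 0.46119596 -0.04218395  0.038     ]]
pin depth 24 [ 0.51766747 -0.24713998  0.08931928]
block depth 543 ((550.107177734375, 363.87939453125), (91.26400756835938, 60.09909439086914), 79.61624908447266)
jig depth 1862 ((513.8020629882812, 55.86400604248047), (220.19247436523438, 130.52110290527344), 89.07100677490234)
```

The tan block measures 91 x 60 mm, so it is the pine block. The brown one measures 88 x 141 mm and isn't. The jig is yawed by about -1° with its window near (0.504, 0.005), and the round pin is at about (0.519, -0.248).

```bash
cat > go.py <<'E'
import sys
from h import *
from scipy.spatial.transform import Rotation as Ro
# go.py x y z yaw(deg of tool x, in world)
x,y,z,w=map(float,sys.argv[1:5]);st=get_state();R=st['tool_rot'];c,s=np.cos(np.radians(w)),np.sin(np.radians(w))
T=np.array([[c,s,0],[s,-c,0],[0,0,-1]])
print('t',st['time_s'],'tcp',st['tcp_pos'].round(4),'F',st['ft_force'].round(1),'w',round(st['grip_width'],3),'q7',st['q'][6].round(2))
print('translation',(R.T@(np.array([x,y,z])-st['tcp_pos'])/.15).round(3),'turn',(Ro.from_matrix(R.T@T).as_rotvec()/np.pi).round(4))
E
python3 go.py .519 -.248 .16 -1
```

```text
t 0.2 tcp [ 0.3019 -0.6586  0.2306] F [ 0.3  0.2 -0.1] w 0.998 q7 -0.03
translation [ 2.457 -1.885  0.473] turn [-4.000e-04  1.000e-04  1.424e-01]
```

Emit:
arm_command([
  {"translation": [0.98,-0.75,0],"turn": [0,0,0]},
  {"translation": [0.98,-0.75,0],"turn": [0,0,0]},
  {"translation": [0.98,-0.75,0],"turn": [0,0,0]},
  {"translation": [0.98,-0.75,0],"turn": [0,0,0]},
  {"translation": [0.98,-0.75,0],"turn": [0,0,0]},
], hand=0, grip_force=100)

```text
time_s: 0.62
tcp_pos: [0.3928, -0.4888, 0.2309]
tool_rot: [[0.906, 0.423, 0.001], [0.423, -0.906, 0.005], [0.003, -0.004, -1.0]]
ft_force: [0.8, 1.9, -0.8]
grip_width: 0.501
grip_force: 0.0
```

Emit:
arm_command([
  {"translation": [0.98,-0.75,0],"turn": [0,0,0]},
  {"translation": [0.98,-0.75,0],"turn": [0,0,0]},
  {"translation": [0.98,-0.75,0],"turn": [0,0,0]},
  {"translation": [0.98,-0.75,0],"turn": [0,0,0]},
  {"translation": [0.98,-0.75,0],"turn": [0,0,0]},
])

```text
time_s: 1.03
tcp_pos: [0.4789, -0.3252, 0.2312]
tool_rot: [[0.906, 0.424, 0.001], [0.424, -0.906, 0.004], [0.003, -0.003, -1.0]]
ft_force: [0.2, 1.0, -0.3]
grip_width: 0.494
grip_force: 0.0
```

```bash
python3 go.py .519 -.248 .14 -1
```

```text
t 1.0333 tcp [ 0.4789 -0.3252  0.2312] F [ 0.2  1.  -0.3] w 0.494 q7 -0.6
translation [ 0.458 -0.351  0.61 ] turn [-0.0011 -0.0007  0.1448]
```

Emit:
arm_command([
  {"translation": [0.458,-0.351,0.3],"turn": [0,0,0.145]},
  {"translation": [0.458,-0.351,0.3],"turn": [0,0,0.145]},
  {"translation": [0.458,-0.351,0.5],"turn": [0,0,0.145]},
  {"translation": [0.458,-0.351,0.6],"turn": [0,0,0.145]},
  {"translation": [0.458,-0.351,0.6],"turn": [0,0,0.145]},
  {"translation": [0.458,-0.351,0.6],"turn": [0,0,0.145]},
  {"translation": [0.458,-0.351,0.6],"turn": [0,0,0.145]},
])

```text
time_s: 1.62
tcp_pos: [0.5165, -0.2569, 0.1423]
tool_rot: [[1.0, -0.025, 0.001], [-0.025, -1.0, -0.001], [0.002, 0.001, -1.0]]
ft_force: [0.1, -0.3, 0.2]
grip_width: 0.499
grip_force: 0.0
```

```bash
python3 go.py .519 -.248 .059 -1; python3 - <<'E'
from h import *
s=snap('scene');im=s['image'][:,:,::-1]
cv2.imwrite('pics/c2.png',cv2.resize(im[190:290,280:400],None,fx=5,fy=5,interpolation=cv2.INTER_CUBIC))
E
```

```text
t 1.6167 tcp [ 0.5165 -0.2569  0.1423] F [ 0.1 -0.3  0.2] w 0.499 q7 -1.12
translation [ 0.015 -0.061  0.555] turn [ 0.0004 -0.0005 -0.0026]
```

View pics/c2.png

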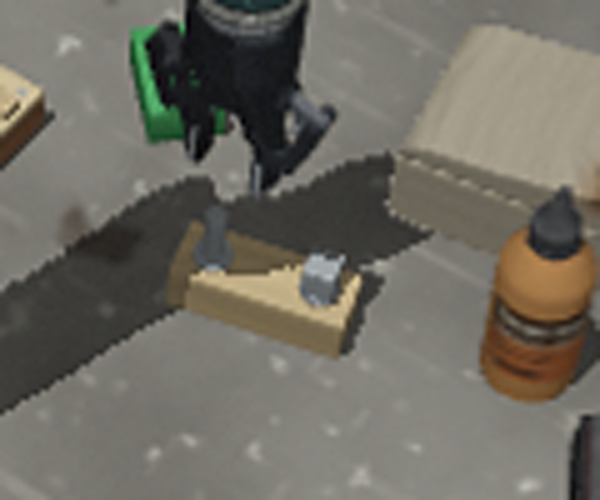

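The gripper hangs over the rack's left hole. The plain round pin is at crop (213,240), and the square head, at (322,275), is clear of the fingers. Descending now.

Emit:
arm_command([
  {"translation": [0.015,-0.061,0.1],"turn": [0,0,-0.0026]},
  {"translation": [0.015,-0.061,0.1],"turn": [0,0,-0.0026]},
  {"translation": [0.015,-0.061,0.25],"turn": [0,0,-0.0026]},
  {"translation": [0.015,-0.061,0.4],"turn": [0,0,-0.0026]},
  {"translation": [0.015,-0.061,0.555],"turn": [0,0,-0.0026]},
  {"translation": [0.015,-0.061,0.555],"turn": [0,0,-0.0026]},
  {"translation": [0.015,-0.061,0.555],"turn": [0,0,-0.0026]},
])

```text
time_s: 2.25
tcp_pos: [0.5181, -0.2471, 0.0583]
tool_rot: [[1.0, -0.018, -0.001], [-0.018, -1.0, 0.0], [-0.001, -0.0, -1.0]]
ft_force: [-0.1, -0.1, 0.0]
grip_width: 0.496
grip_force: 0.0
```

Emit:
arm_command([
  {"translation": [0,0,0]},
  {"translation": [0,0,0]},
  {"translation": [0,0,0]},
  {"translation": [0,0,0]},
  {"translation": [0,0,0]},
], hand=1, grip_force=100)

```text
validation failed for argument at $.se...
```

Emit:
arm_command([
  {"translation": [0,0,0],"turn": [0,0,0]},
  {"translation": [0,0,0],"turn": [0,0,0]},
  {"translation": [0,0,0],"turn": [0,0,0]},
  {"translation": [0,0,0],"turn": [0,0,0]},
  {"translation": [0,0,0],"turn": [0,0,0]},
  {"translation": [0,0,0],"turn": [0,0,0]},
], hand=1, grip_force=100)

```text
time_s: 2.75
tcp_pos: [0.5198, -0.2475, 0.06]
tool_rot: [[1.0, -0.018, 0.003], [-0.018, -1.0, -0.002], [0.003, 0.002, -1.0]]
ft_force: [-1.5, -0.7, 6.6]
grip_width: 0.157
grip_force: 97.5
```

Emit:
arm_command([
  {"translation": [0,0,-0.2],"turn": [0,0,0]},
  {"translation": [0,0,-0.4],"turn": [0,0,0]},
  {"translation": [0,0,-0.5],"turn": [0,0,0]},
  {"translation": [0,0,-0.5],"turn": [0,0,0]},
  {"translation": [0,0,-0.5],"turn": [0,0,0]},
])

```text
time_s: 3.17
tcp_pos: [0.519, -0.2465, 0.1341]
tool_rot: [[1.0, -0.017, 0.002], [-0.017, -1.0, -0.001], [0.002, 0.001, -1.0]]
ft_force: [-0.2, -1.0, -1.8]
grip_width: 0.156
grip_force: 98.7
```

```bash
python3 go.py .504 .005 .12 -1
```

```text
t 3.1667 tcp [ 0.519  -0.2465  0.1341] F [-0.2 -1.  -1.8] w 0.156 q7 -1.13
translation [-0.13  -1.674  0.092] turn [ 0.0002 -0.0007  0.    ]
```

The pin is held: the wrist reads about -1.8 N, which matches its weight. Carrying it to the window.

Emit:
arm_command([
  {"translation": [-0.065,-0.84,0],"turn": [0,0,0]},
  {"translation": [-0.065,-0.84,0],"turn": [0,0,0]},
  {"translation": [-0.065,-0.84,0],"turn": [0,0,0]},
  {"translation": [-0.065,-0.84,0],"turn": [0,0,0]},
])

```text
time_s: 3.5
tcp_pos: [0.5087, -0.1092, 0.131]
tool_rot: [[1.0, -0.005, -0.007], [-0.004, -1.0, 0.007], [-0.007, -0.007, -1.0]]
ft_force: [1.1, 1.2, -1.1]
grip_width: 0.155
grip_force: 98.8
```

Emit:
arm_command([
  {"translation": [-0.065,-0.84,0],"turn": [0,0,0]},
  {"translation": [-0.065,-0.84,0],"turn": [0,0,0]},
  {"translation": [-0.065,-0.84,0],"turn": [0,0,0]},
  {"translation": [-0.065,-0.84,0],"turn": [0,0,0]},
  {"translation": [-0.065,-0.84,0],"turn": [0,0,0]},
  {"translation": [-0.065,-0.84,0],"turn": [0,0,0]},
  {"translation": [-0.065,-0.84,0],"turn": [0,0,0]},
])

```text
time_s: 4.08
tcp_pos: [0.5029, 0.0042, 0.1324]
tool_rot: [[1.0, -0.02, -0.002], [-0.02, -1.0, -0.001], [-0.002, 0.001, -1.0]]
ft_force: [0.2, 0.1, -2.1]
grip_width: 0.155
grip_force: 98.8
```

```bash
python3 go.py .504 .005 .085 -1; python3 - <<'E'
from h import *
s=snap('scene');im=s['image'][:,:,::-1]
cv2.imwrite('pics/c3.png',cv2.resize(im[150:250,205:315],None,fx=6,fy=6,interpolation=cv2.INTER_CUBIC))
E
```

```text
t 4.0833 tcp [0.5029 0.0042 0.1324] F [ 0.2  0.1 -2.1] w 0.155 q7 -1.56
translation [ 0.008 -0.006  0.316] turn [ 0.0003  0.0005 -0.0007]
```

View pics/c3.png

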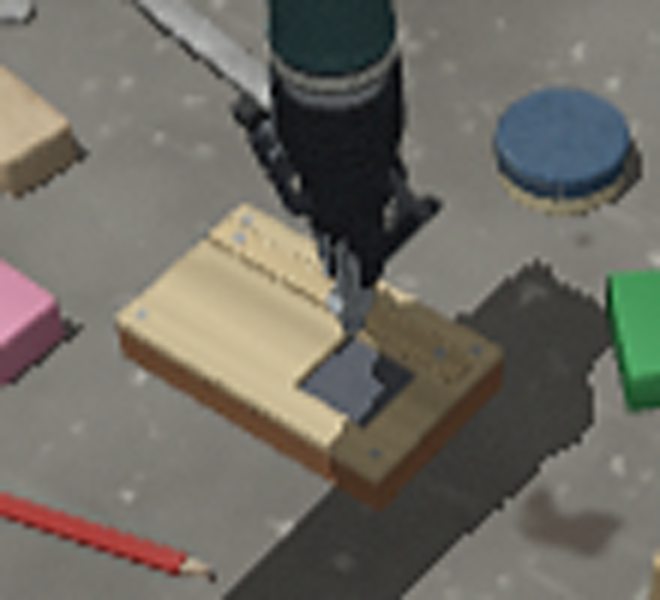

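The pin hangs upright over the window, with its foot near crop (350,335). I'll lower it to just above the floor and then feel for contact.

Emit:
arm_command([
  {"translation": [0.008,-0.006,0.15],"turn": [0,0,0]},
  {"translation": [0.008,-0.006,0.3],"turn": [0,0,0]},
  {"translation": [0.008,-0.006,0.35],"turn": [0,0,0]},
  {"translation": [0.008,-0.006,0.36],"turn": [0,0,0]},
  {"translation": [0.008,-0.006,0.36],"turn": [0,0,0]},
  {"translation": [0.008,-0.006,0.36],"turn": [0,0,0]},
])

```text
time_s: 4.63
tcp_pos: [0.5052, 0.006, 0.0796]
tool_rot: [[1.0, -0.019, 0.001], [-0.019, -1.0, -0.0], [0.001, 0.0, -1.0]]
ft_force: [0.2, 0.6, -1.4]
grip_width: 0.154
grip_force: 98.8
```

Emit:
arm_command([
  {"translation": [0,0,0.01],"turn": [0,0,0]},
  {"translation": [0,0,0.02],"turn": [0,0,0]},
  {"translation": [0,0,0.03],"turn": [0,0,0]},
  {"translation": [0,0,0.04],"turn": [0,0,0]},
  {"translation": [0,0,0.045],"turn": [0,0,0]},
  {"translation": [0,0,0.045],"turn": [0,0,0]},
])

```text
time_s: 5.13
tcp_pos: [0.5052, 0.0068, 0.0732]
tool_rot: [[1.0, -0.018, 0.001], [-0.018, -1.0, 0.0], [0.001, -0.0, -1.0]]
ft_force: [-1.4, 0.3, 7.2]
grip_width: 0.15
grip_force: 100.3
```

```bash
python3 go.py .504 .005 .07 -1
```

```text
t 5.1333 tcp [0.5052 0.0068 0.0732] F [-1.4  0.3  7.2] w 0.15 q7 -1.54
translation [-0.008  0.012  0.021] turn [-0.0001 -0.0003 -0.    ]
```

Contact at TCP z = 0.073 with about 9 N, so the foot is on the floor. Computing the spiral rows, each call relative to its own start.

```bash
python3 - <<'E'
import numpy as np
p=3.3;st=1.35;c0=np.array([-1.2,1.4]);th=0;pts=[]
r=lambda t:p*t/2/np.pi
while r(th)<12.5:
    th+=st/max(np.hypot(r(th),p/2/np.pi),1.0); pts.append(c0+r(th)*np.array([np.cos(th),np.sin(th)]))
pts=np.array(pts);print(len(pts));b=np.zeros(2)
for i in range(0,len(pts),20):
    q=pts[i:i+20];print(i//20,[list(v) for v in ((q-b)/150).round(3).tolist()]);b=q[-1]
E
```

```text
111
0 [[-0.007, 0.014], [-0.017, 0.013], [-0.019, 0.004], [-0.014, -0.004], [-0.005, -0.008], [0.004, -0.005], [0.011, 0.001], [0.014, 0.009], [0.014, 0.019], [0.009, 0.027], [0.003, 0.033], [-0.006, 0.036], [-0.015, 0.037], [-0.024, 0.034], [-0.031, 0.029], [-0.037, 0.022], [-0.04, 0.014], [-0.041, 0.004], [-0.04, -0.004], [-0.036, -0.013]]
1 [[0.006, -0.007], [0.013, -0.012], [0.022, -0.015], [0.031, -0.017], [0.04, -0.016], [0.048, -0.013], [0.056, -0.008], [0.062, -0.001], [0.067, 0.006], [0.07, 0.015], [0.072, 0.024], [0.071, 0.033], [0.069, 0.041], [0.065, 0.05], [0.059, 0.057], [0.052, 0.063], [0.045, 0.067], [0.036, 0.07], [0.027, 0.072], [0.018, 0.071]]
2 [[-0.009, -0.002], [-0.017, -0.005], [-0.025, -0.01], [-0.031, -0.016], [-0.037, -0.023], [-0.041, -0.031], [-0.044, -0.04], [-0.045, -0.049], [-0.045, -0.058], [-0.044, -0.067], [-0.041, -0.075], [-0.036, -0.083], [-0.031, -0.091], [-0.024, -0.097], [-0.017, -0.102], [-0.009, -0.106], [-0.0, -0.108], [0.009, -0.11], [0.018, -0.11], [0.027, -0.108]]
3 [[0.009, 0.003], [0.017, 0.007], [0.024, 0.012], [0.031, 0.018], [0.037, 0.025], [0.041, 0.032], [0.045, 0.041], [0.047, 0.049], [0.049, 0.058], [0.049, 0.067], [0.047, 0.076], [0.045, 0.085], [0.041, 0.093], [0.037, 0.101], [0.031, 0.108], [0.025, 0.114], [0.017, 0.12], [0.009, 0.124], [0.001, 0.127], [-0.008, 0.129]]
4 [[-0.009, 0.001], [-0.018, 0.001], [-0.027, -0.0], [-0.036, -0.002], [-0.044, -0.006], [-0.052, -0.01], [-0.059, -0.015], [-0.066, -0.022], [-0.072, -0.028], [-0.077, -0.036], [-0.081, -0.044], [-0.084, -0.053], [-0.086, -0.061], [-0.087, -0.07], [-0.086, -0.079], [-0.085, -0.088], [-0.083, -0.097], [-0.08, -0.106], [-0.076, -0.114], [-0.071, -0.121]]
5 [[0.006, -0.007], [0.012, -0.013], [0.02, -0.018], [0.027, -0.023], [0.036, -0.027], [0.044, -0.029], [0.053, -0.031], [0.062, -0.032], [0.071, -0.032], [0.08, -0.031], [0.089, -0.028]]
```

Emit:
arm_command([
  {"translation": [-0.007,0.014,0.003],"turn": [0,0,0]},
  {"translation": [-0.017,0.013,0.005],"turn": [0,0,0]},
  {"translation": [-0.019,0.004,0.006],"turn": [0,0,0]},
  {"translation": [-0.014,-0.004,0.006],"turn": [0,0,0]},
  {"translation": [-0.005,-0.008,0.006],"turn": [0,0,0]},
  {"translation": [0.004,-0.005,0.006],"turn": [0,0,0]},
  {"translation": [0.011,0.001,0.006],"turn": [0,0,0]},
  {"translation": [0.014,0.009,0.006],"turn": [0,0,0]},
  {"translation": [0.014,0.019,0.006],"turn": [0,0,0]},
  {"translation": [0.009,0.027,0.006],"turn": [0,0,0]},
  {"translation": [0.003,0.033,0.006],"turn": [0,0,0]},
  {"translation": [-0.006,0.036,0.006],"turn": [0,0,0]},
  {"translation": [-0.015,0.037,0.006],"turn": [0,0,0]},
  {"translation": [-0.024,0.034,0.006],"turn": [0,0,0]},
  {"translation": [-0.031,0.029,0.006],"turn": [0,0,0]},
  {"translation": [-0.037,0.022,0.006],"turn": [0,0,0]},
  {"translation": [-0.04,0.014,0.006],"turn": [0,0,0]},
  {"translation": [-0.041,0.004,0.006],"turn": [0,0,0]},
  {"translation": [-0.04,-0.004,0.006],"turn": [0,0,0]},
  {"translation": [-0.036,-0.013,0.006],"turn": [0,0,0]},
])

```text
time_s: 6.8
tcp_pos: [0.5017, 0.0043, 0.072]
tool_rot: [[1.0, -0.021, 0.005], [-0.021, -1.0, -0.005], [0.005, 0.005, -1.0]]
ft_force: [3.4, -10.8, 4.5]
grip_width: 0.155
grip_force: 99.7
```

The TCP dropped to 0.072 and now lags its target with a 10.8 N side force, so the foot has caught the hole's rim. I'll relax the sideways target to where it stands and press gently.

Emit:
arm_command([
  {"translation": [0.007,0.015,0.01],"turn": [0,0,0]},
  {"translation": [0.01,0.025,0.02],"turn": [0,0,0]},
  {"translation": [0.01,0.03,0.03],"turn": [0,0,0]},
  {"translation": [0.01,0.03,0.04],"turn": [0,0,0]},
  {"translation": [0.01,0.03,0.04],"turn": [0,0,0]},
  {"translation": [0.01,0.03,0.04],"turn": [0,0,0]},
])

```text
time_s: 7.3
tcp_pos: [0.5028, 0.0023, 0.0654]
tool_rot: [[1.0, -0.019, 0.004], [-0.019, -1.0, -0.002], [0.004, 0.002, -1.0]]
ft_force: [3.8, -4.4, -1.2]
grip_width: 0.155
grip_force: 99.2
```

It's sinking freely. I'll keep following the side force while going down; home should be at TCP z of about 0.049.

Emit:
arm_command([
  {"translation": [0.005,0.005,0.02],"turn": [0,0,0]},
  {"translation": [0.01,0.01,0.04],"turn": [0,0,0]},
  {"translation": [0.01,0.01,0.06],"turn": [0,0,0]},
  {"translation": [0.01,0.01,0.08],"turn": [0,0,0]},
  {"translation": [0.01,0.01,0.1],"turn": [0,0,0]},
  {"translation": [0.01,0.01,0.11],"turn": [0,0,0]},
  {"translation": [0.01,0.01,0.115],"turn": [0,0,0]},
  {"translation": [0.01,0.01,0.115],"turn": [0,0,0]},
  {"translation": [0.01,0.01,0.115],"turn": [0,0,0]},
])

```text
time_s: 8.05
tcp_pos: [0.5033, 0.002, 0.0494]
tool_rot: [[1.0, -0.018, 0.002], [-0.018, -1.0, -0.0], [0.002, 0.0, -1.0]]
ft_force: [1.6, -3.2, 16.2]
grip_width: 0.156
grip_force: 101.5
```

The collar is on the floor: z = 0.0494 and 16 N upward. Releasing and rising.

Emit:
arm_command([
  {"translation": [0,0,-0.008],"turn": [0,0,0]},
  {"translation": [0,0,-0.008],"turn": [0,0,0]},
  {"translation": [0,0,-0.008],"turn": [0,0,0]},
  {"translation": [0,0,-0.008],"turn": [0,0,0]},
  {"translation": [0,0,-0.008],"turn": [0,0,0]},
], hand=0)

```text
time_s: 8.47
tcp_pos: [0.5009, 0.0033, 0.0487]
tool_rot: [[1.0, -0.017, -0.003], [-0.017, -1.0, 0.0], [-0.003, -0.0, -1.0]]
ft_force: [0.5, 0.5, 0.5]
grip_width: 0.499
grip_force: 0.0
```

Emit:
arm_command([
  {"translation": [0,0,-0.2],"turn": [0,0,0]},
  {"translation": [0,0,-0.4],"turn": [0,0,0]},
  {"translation": [0,0,-0.6],"turn": [0,0,0]},
  {"translation": [0,0,-0.75],"turn": [0,0,0]},
  {"translation": [0,0,-0.8],"turn": [0,0,0]},
  {"translation": [0,0,-0.8],"turn": [0,0,0]},
], hand=-1)

```text
time_s: 8.97
tcp_pos: [0.5032, 0.0031, 0.1709]
tool_rot: [[1.0, -0.017, 0.003], [-0.017, -1.0, 0.001], [0.003, -0.001, -1.0]]
ft_force: [-0.2, 0.2, 0.2]
grip_width: 0.997
grip_force: 0.0
```

```bash
python3 go.py .5505 .364 .14 79.8; python3 - <<'E'
from h import *
s=snap('scene');im=s['image'][:,:,::-1]
cv2.imwrite('pics/c4.png',cv2.resize(im[150:250,205:315],None,fx=6,fy=6,interpolation=cv2.INTER_CUBIC))
P=cloud(s).reshape(-1,3)
q=P[(P[:,2]>.06)&(P[:,2]<.09)&(abs(P[:,0]-.505)<.02)&(abs(P[:,1]-.003)<.02)];print(len(q),q.mean(0),q.max(0))
E
```

```text
t 8.9667 tcp [0.5032 0.0031 0.1709] F [-0.2  0.2  0.2] w 0.997 q7 -1.57
translation [ 0.274 -2.411  0.209] turn [ 0.0006 -0.001  -0.4488]
23 [ 4.99309290e-01 -2.24982864e-05  7.37442953e-02] [0.5081844  0.01110104 0.08319418]
```

View pics/c4.png

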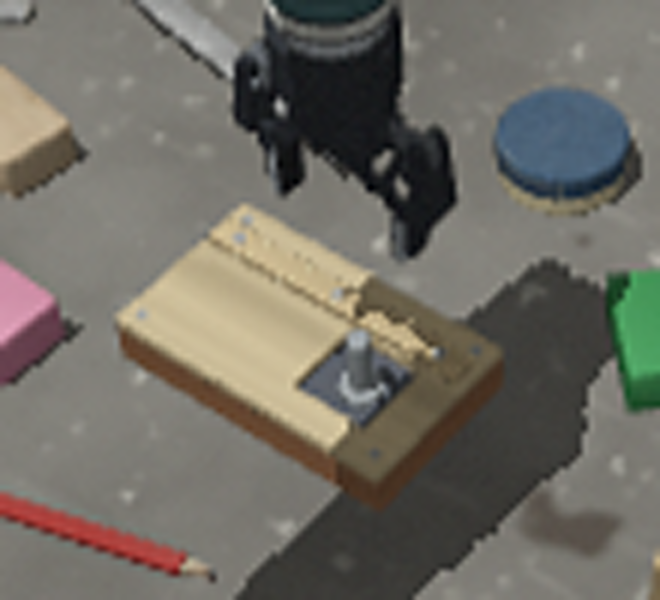

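The pin stands upright and home at crop (360,365), with its collar on the floor. Next is the block.

Emit:
arm_command([
  {"translation": [0.13,-0.98,0],"turn": [0,0,0]},
  {"translation": [0.13,-0.98,0],"turn": [0,0,0]},
  {"translation": [0.13,-0.98,0],"turn": [0,0,0]},
  {"translation": [0.13,-0.98,0],"turn": [0,0,0]},
])

```text
time_s: 9.35
tcp_pos: [0.5235, 0.1548, 0.1673]
tool_rot: [[1.0, -0.012, -0.003], [-0.012, -1.0, 0.002], [-0.003, -0.002, -1.0]]
ft_force: [0.8, 0.8, -0.4]
grip_width: 1.0
grip_force: 0.0
```

Emit:
arm_command([
  {"translation": [0.13,-0.98,0],"turn": [0,0,-0.22]},
  {"translation": [0.13,-0.98,0],"turn": [0,0,-0.22]},
  {"translation": [0.13,-0.98,0],"turn": [0,0,-0.22]},
  {"translation": [0.13,-0.98,0],"turn": [0,0,-0.22]},
  {"translation": [0.13,-0.98,0],"turn": [0,0,-0.22]},
  {"translation": [0.13,-0.98,0],"turn": [0,0,-0.22]},
])

```text
time_s: 9.85
tcp_pos: [0.5445, 0.2988, 0.1665]
tool_rot: [[0.775, 0.632, -0.004], [0.632, -0.775, -0.0], [-0.004, -0.002, -1.0]]
ft_force: [-0.8, -1.5, -0.3]
grip_width: 1.001
grip_force: 0.0
```

```bash
python3 go.py .5505 .364 .14 79.8
```

```text
t 9.85 tcp [0.5445 0.2988 0.1665] F [-0.8 -1.5 -0.3] w 1.001 q7 -1.49
translation [ 0.306 -0.312  0.176] turn [-0.0011  0.0008 -0.2257]
```

Emit:
arm_command([
  {"translation": [0.306,-0.312,0.17],"turn": [0,0,-0.2257]},
  {"translation": [0.306,-0.312,0.17],"turn": [0,0,-0.2257]},
  {"translation": [0.306,-0.312,0.17],"turn": [0,0,-0.2257]},
  {"translation": [0.306,-0.312,0.17],"turn": [0,0,-0.2257]},
  {"translation": [0.306,-0.312,0.17],"turn": [0,0,-0.2257]},
  {"translation": [0.306,-0.312,0.17],"turn": [0,0,-0.2257]},
  {"translation": [0.306,-0.312,0.17],"turn": [0,0,-0.2257]},
  {"translation": [0.306,-0.312,0.17],"turn": [0,0,-0.2257]},
  {"translation": [0.306,-0.312,0.17],"turn": [0,0,-0.2257]},
])

```text
time_s: 10.6
tcp_pos: [0.5524, 0.3607, 0.1424]
tool_rot: [[0.189, 0.982, -0.002], [0.982, -0.189, -0.001], [-0.002, -0.002, -1.0]]
ft_force: [-0.2, -0.6, -0.1]
grip_width: 0.998
grip_force: 0.0
```

```bash
python3 go.py .5505 .364 .014 79.8; python3 - <<'E'
from h import *
s=snap('scene');im=s['image'][:,:,::-1]
cv2.imwrite('pics/c5.png',cv2.resize(im[120:220,130:250],None,fx=6,fy=6,interpolation=cv2.INTER_CUBIC))
E
```

```text
t 10.6 tcp [0.5524 0.3607 0.1424] F [-0.2 -0.6 -0.1] w 0.998 q7 -1.02
translation [ 0.02  -0.015  0.856] turn [-0.0006  0.0005 -0.0038]
```

View pics/c5.png

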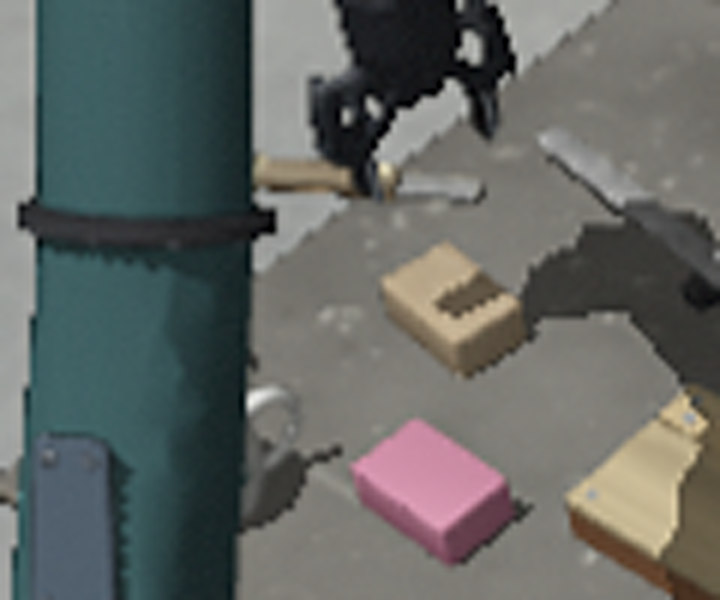

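The open fingers straddle the block, crop (455,310), across its short side, and the pink block is well clear. Descend and grip.

Emit:
arm_command([
  {"translation": [0.02,-0.015,0.2],"turn": [0,0,-0.004]},
  {"translation": [0.02,-0.015,0.4],"turn": [0,0,-0.004]},
  {"translation": [0.02,-0.015,0.6],"turn": [0,0,-0.004]},
  {"translation": [0.02,-0.015,0.75],"turn": [0,0,-0.004]},
  {"translation": [0.02,-0.015,0.85],"turn": [0,0,-0.004]},
  {"translation": [0.02,-0.015,0.85],"turn": [0,0,-0.004]},
  {"translation": [0.02,-0.015,0.85],"turn": [0,0,-0.004]},
])

```text
time_s: 11.23
tcp_pos: [0.5511, 0.3646, 0.0159]
tool_rot: [[0.175, 0.985, -0.001], [0.985, -0.175, -0.001], [-0.001, -0.001, -1.0]]
ft_force: [-0.1, 0.2, 1.3]
grip_width: 0.999
grip_force: 0.0
```

Emit:
arm_command([
  {"translation": [0,0,0],"turn": [0,0,0]},
  {"translation": [0,0,0],"turn": [0,0,0]},
  {"translation": [0,0,0],"turn": [0,0,0]},
  {"translation": [0,0,0],"turn": [0,0,0]},
  {"translation": [0,0,0],"turn": [0,0,0]},
  {"translation": [0,0,0],"turn": [0,0,0]},
], hand=1, grip_force=60)

```text
time_s: 11.73
tcp_pos: [0.5528, 0.3657, 0.0186]
tool_rot: [[0.175, 0.985, 0.003], [0.985, -0.175, 0.002], [0.003, 0.003, -1.0]]
ft_force: [-1.0, -0.8, 7.8]
grip_width: 0.688
grip_force: 66.7
```

```bash
python3 go.py .5505 .364 .114 89
```

```text
t 11.7333 tcp [0.5528 0.3657 0.0186] F [-1.  -0.8  7.8] w 0.688 q7 -1.06
translation [-0.012 -0.011 -0.636] turn [ 0.0009 -0.0008 -0.0504]
```

Gripped at an opening of about 60 mm. Lift and carry to the jig, stopping short of fence and pin.

Emit:
arm_command([
  {"translation": [0,0,-0.2],"turn": [0,0,0]},
  {"translation": [0,0,-0.4],"turn": [0,0,0]},
  {"translation": [0,0,-0.6],"turn": [0,0,0]},
  {"translation": [0,0,-0.7],"turn": [0,0,0]},
  {"translation": [0,0,-0.7],"turn": [0,0,0]},
])

```text
time_s: 12.15
tcp_pos: [0.554, 0.3664, 0.1262]
tool_rot: [[0.175, 0.985, 0.007], [0.985, -0.175, 0.005], [0.006, 0.006, -1.0]]
ft_force: [0.5, 0.4, -0.5]
grip_width: 0.688
grip_force: 65.9
```

```bash
python3 go.py .501 .066 .12 89
```

```text
t 12.15 tcp [0.554  0.3664 0.1262] F [ 0.5  0.4 -0.5] w 0.688 q7 -1.02
translation [-2.034  0.003  0.028] turn [ 0.0021 -0.0019 -0.0504]
```

Emit:
arm_command([
  {"translation": [-0.98,0,0],"turn": [0,0,-0.025]},
  {"translation": [-0.98,0,0],"turn": [0,0,-0.05]},
  {"translation": [-0.98,0,0],"turn": [0,0,-0.05]},
  {"translation": [-0.98,0,0],"turn": [0,0,-0.05]},
  {"translation": [-0.98,0,0],"turn": [0,0,-0.05]},
])

```text
time_s: 12.57
tcp_pos: [0.5233, 0.2105, 0.1196]
tool_rot: [[0.027, 1.0, -0.006], [1.0, -0.027, -0.008], [-0.008, -0.006, -1.0]]
ft_force: [0.0, -0.6, -1.3]
grip_width: 0.68
grip_force: 65.9
```

```bash
python3 go.py .501 .066 .12 89
```

```text
t 12.5667 tcp [0.5233 0.2105 0.1196] F [ 0.  -0.6 -1.3] w 0.68 q7 -0.75
translation [-0.967 -0.123  0.006] turn [-0.0018  0.0027 -0.003 ]
```

Emit:
arm_command([
  {"translation": [-0.967,-0.12,0],"turn": [0,0,-0.003]},
  {"translation": [-0.967,-0.12,0],"turn": [0,0,-0.003]},
  {"translation": [-0.967,-0.12,0],"turn": [0,0,-0.003]},
  {"translation": [-0.967,-0.12,0],"turn": [0,0,-0.003]},
  {"translation": [-0.967,-0.12,0],"turn": [0,0,-0.003]},
  {"translation": [-0.967,-0.12,0],"turn": [0,0,-0.003]},
  {"translation": [-0.967,-0.12,0],"turn": [0,0,-0.003]},
])

```text
time_s: 13.15
tcp_pos: [0.5054, 0.0765, 0.1211]
tool_rot: [[0.008, 1.0, 0.0], [1.0, -0.008, 0.001], [0.001, 0.0, -1.0]]
ft_force: [-0.1, 0.4, 0.2]
grip_width: 0.687
grip_force: 65.9
```

```bash
python3 go.py .501 .066 .063 89; python3 - <<'E'
from h import *
s=snap('scene');im=s['image'][:,:,::-1]
cv2.imwrite('pics/c6.png',cv2.resize(im[150:250,205:315],None,fx=6,fy=6,interpolation=cv2.INTER_CUBIC))
E
```

```text
t 13.15 tcp [0.5054 0.0765 0.1211] F [-0.1  0.4  0.2] w 0.687 q7 -0.54
translation [-0.071 -0.029  0.387] turn [ 0.0001 -0.0004  0.003 ]
```

View pics/c6.png

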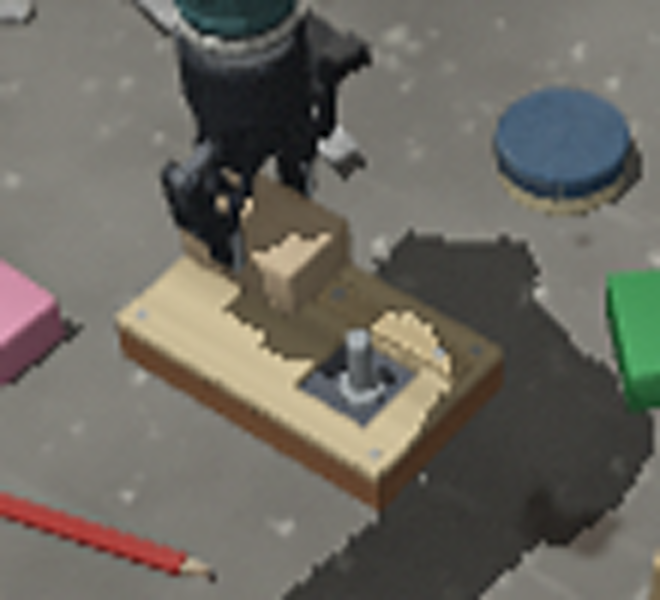

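The block hangs level over the jig's left part, crop (295,255), and the pin stands free at (360,365). Lowering off both stops until the block touches the top.

Emit:
arm_command([
  {"translation": [-0.07,-0.03,0],"turn": [0,0,0.003]},
  {"translation": [-0.07,-0.03,0.1],"turn": [0,0,0.003]},
  {"translation": [-0.07,-0.03,0.2],"turn": [0,0,0.003]},
  {"translation": [-0.07,-0.03,0.3],"turn": [0,0,0.003]},
  {"translation": [-0.07,-0.03,0.36],"turn": [0,0,0.003]},
  {"translation": [-0.07,-0.03,0.38],"turn": [0,0,0.003]},
  {"translation": [-0.07,-0.03,0.38],"turn": [0,0,0.003]},
])

```text
time_s: 13.78
tcp_pos: [0.4999, 0.0651, 0.0637]
tool_rot: [[0.017, 1.0, -0.002], [1.0, -0.017, -0.0], [-0.0, -0.002, -1.0]]
ft_force: [-0.4, 0.6, -0.4]
grip_width: 0.686
grip_force: 65.9
```

Emit:
arm_command([
  {"translation": [0,0,0.01],"turn": [0,0,0]},
  {"translation": [0,0,0.02],"turn": [0,0,0]},
  {"translation": [0,0,0.03],"turn": [0,0,0]},
  {"translation": [0,0,0.04],"turn": [0,0,0]},
  {"translation": [0,0,0.04],"turn": [0,0,0]},
  {"translation": [0,0,0.04],"turn": [0,0,0]},
])

```text
time_s: 14.28
tcp_pos: [0.5006, 0.0646, 0.0585]
tool_rot: [[0.019, 1.0, 0.0], [1.0, -0.019, -0.0], [-0.0, 0.0, -1.0]]
ft_force: [-0.6, 0.2, -1.0]
grip_width: 0.688
grip_force: 65.9
```

Emit:
arm_command([
  {"translation": [0,0,0.006],"turn": [0,0,0]},
  {"translation": [0,0,0.012],"turn": [0,0,0]},
  {"translation": [0,0,0.018],"turn": [0,0,0]},
  {"translation": [0,0,0.018],"turn": [0,0,0]},
  {"translation": [0,0,0.018],"turn": [0,0,0]},
])

```text
time_s: 14.7
tcp_pos: [0.5006, 0.0647, 0.0565]
tool_rot: [[0.019, 1.0, 0.001], [1.0, -0.019, -0.0], [-0.0, 0.001, -1.0]]
ft_force: [-2.0, 0.3, 7.8]
grip_width: 0.682
grip_force: 66.9
```

On the jig top. Sliding to the fence (tool +y), with less downward press.

Emit:
arm_command([
  {"translation": [0,0.01,-0.006],"turn": [0,0,0]},
  {"translation": [0,0.02,-0.006],"turn": [0,0,0]},
  {"translation": [0,0.03,-0.006],"turn": [0,0,0]},
  {"translation": [0,0.04,-0.006],"turn": [0,0,0]},
  {"translation": [0,0.05,-0.006],"turn": [0,0,0]},
  {"translation": [0,0.06,-0.006],"turn": [0,0,0]},
  {"translation": [0,0.06,-0.006],"turn": [0,0,0]},
  {"translation": [0,0.06,-0.006],"turn": [0,0,0]},
])

```text
time_s: 15.37
tcp_pos: [0.5051, 0.0645, 0.0567]
tool_rot: [[0.017, 1.0, -0.008], [1.0, -0.017, -0.002], [-0.002, -0.008, -1.0]]
ft_force: [-7.7, 0.2, 11.8]
grip_width: 0.689
grip_force: 67.4
```

Emit:
arm_command([
  {"translation": [0,0.01,-0.006],"turn": [0,0,0]},
  {"translation": [0,0.02,-0.01],"turn": [0,0,0]},
  {"translation": [0,0.02,-0.01],"turn": [0,0,0]},
  {"translation": [0,0.02,-0.01],"turn": [0,0,0]},
  {"translation": [0,0.02,-0.01],"turn": [0,0,0]},
])

```text
time_s: 15.78
tcp_pos: [0.5053, 0.0645, 0.0569]
tool_rot: [[0.017, 1.0, -0.013], [1.0, -0.017, -0.003], [-0.003, -0.013, -1.0]]
ft_force: [-9.4, 3.6, 4.0]
grip_width: 0.687
grip_force: 66.7
```

The block is stopped by the fence: 3 mm more command moved it only 0.2 mm. Now sliding along the fence to the pin (tool -x).

Emit:
arm_command([
  {"translation": [-0.01,-0.02,0],"turn": [0,0,0]},
  {"translation": [-0.02,-0.03,0],"turn": [0,0,0]},
  {"translation": [-0.03,-0.03,0],"turn": [0,0,0]},
  {"translation": [-0.04,-0.03,0],"turn": [0,0,0]},
  {"translation": [-0.05,-0.03,0],"turn": [0,0,0]},
  {"translation": [-0.06,-0.03,0],"turn": [0,0,0]},
  {"translation": [-0.07,-0.03,0],"turn": [0,0,0]},
  {"translation": [-0.07,-0.03,0],"turn": [0,0,0]},
  {"translation": [-0.07,-0.03,0],"turn": [0,0,0]},
])

```text
time_s: 16.53
tcp_pos: [0.505, 0.0545, 0.0573]
tool_rot: [[0.017, 1.0, -0.005], [1.0, -0.017, -0.0], [-0.0, -0.005, -1.0]]
ft_force: [-5.7, 3.0, -0.5]
grip_width: 0.688
grip_force: 65.9
```

```bash
python3 go.py .505 .055 .0565 89
```

```text
t 16.5333 tcp [0.505  0.0545 0.0573] F [-5.7  3.  -0.5] w 0.688 q7 -0.56
translation [0.003 0.    0.006] turn [-0.0017  0.0001  0.0001]
```

Emit:
arm_command([
  {"translation": [-0.008,0,0.003],"turn": [0,0,0]},
  {"translation": [-0.016,0,0.004],"turn": [0,0,0]},
  {"translation": [-0.024,0,0.004],"turn": [0,0,0]},
  {"translation": [-0.024,0,0.004],"turn": [0,0,0]},
  {"translation": [-0.024,0,0.004],"turn": [0,0,0]},
])

```text
time_s: 16.95
tcp_pos: [0.505, 0.053, 0.0569]
tool_rot: [[0.016, 1.0, -0.005], [1.0, -0.016, 0.002], [0.002, -0.005, -1.0]]
ft_force: [-5.8, 6.6, 1.2]
grip_width: 0.689
grip_force: 66.0
```

Fy rose to 6.6 N and the motion stalled, so the block is against the pin. I'll ease the load, release and lift.

Emit:
arm_command([
  {"translation": [0.012,-0.01,0.002],"turn": [0,0,0]},
  {"translation": [0.012,-0.01,0.002],"turn": [0,0,0]},
  {"translation": [0.012,-0.01,0.002],"turn": [0,0,0]},
])

```text
time_s: 17.2
tcp_pos: [0.5049, 0.0533, 0.0568]
tool_rot: [[0.017, 1.0, -0.002], [1.0, -0.017, 0.001], [0.001, -0.003, -1.0]]
ft_force: [-5.9, 4.0, -0.4]
grip_width: 0.686
grip_force: 65.9
```

Emit:
arm_command([
  {"translation": [0,0,0],"turn": [0,0,0]},
  {"translation": [0,0,0],"turn": [0,0,0]},
  {"translation": [0,0,0],"turn": [0,0,0]},
  {"translation": [0,0,0],"turn": [0,0,0]},
  {"translation": [0,0,0],"turn": [0,0,0]},
], hand=-1)

```text
time_s: 17.62
tcp_pos: [0.5074, 0.0518, 0.0574]
tool_rot: [[0.02, 1.0, 0.002], [1.0, -0.02, -0.0], [-0.0, 0.002, -1.0]]
ft_force: [0.1, -0.7, -0.1]
grip_width: 1.003
grip_force: 0.0
```

Emit:
arm_command([
  {"translation": [0,0,-0.2],"turn": [0,0,0]},
  {"translation": [0,0,-0.4],"turn": [0,0,0]},
  {"translation": [0,0,-0.6],"turn": [0,0,0]},
  {"translation": [0,0,-0.8],"turn": [0,0,0]},
  {"translation": [0,0,-0.95],"turn": [0,0,0]},
  {"translation": [0,0,-0.95],"turn": [0,0,0]},
  {"translation": [0,0,-0.95],"turn": [0,0,0]},
])

```text
time_s: 18.2
tcp_pos: [0.5075, 0.0521, 0.2011]
tool_rot: [[0.019, 1.0, 0.004], [1.0, -0.019, 0.0], [0.0, 0.004, -1.0]]
ft_force: [-0.2, 0.5, -0.2]
grip_width: 1.0
grip_force: 0.0
```

```bash
python3 - <<'E'
from h import *
s=snap('scene');im=s['image'][:,:,::-1];b=snap('top');ib=b['image'][:,:,::-1]
A=cv2.resize(im[160:240,215:315],None,fx=6,fy=6,interpolation=cv2.INTER_CUBIC)
cv2.imwrite('pics/c7.png',A)
P=cloud(s).reshape(-1,3)
q=P[(P[:,2]>.071)&(P[:,2]<.081)&(abs(P[:,0]-.505)<.05)&(abs(P[:,1]-.055)<.07)]
r=q[q[:,1]>.011];print('block',len(r),cv2.minAreaRect((r[:,:2]*1e3).astype(np.float32)),r[:,2].mean())
r=P[(P[:,2]>.06)&(P[:,2]<.09)&(abs(P[:,0]-.503)<.02)&(P[:,1]<.008)&(P[:,1]>-.02)];print('pin',len(r),r.mean(0),r[:,2].max())
st=get_state();print(st['tcp_pos'],st['ft_force'])
E
```

```text
block 255 ((504.7735290527344, 55.703529357910156), (86.22650146484375, 63.73077392578125), 89.36778259277344) 0.07633534577062143
pin 27 [4.99021595e-01 3.89138425e-04 7.32396445e-02] 0.08392286460916075
[0.50567834 0.0518242  0.19896544] [ 0.03399125  0.53322034 -0.41143419]
```

View pics/c7.png

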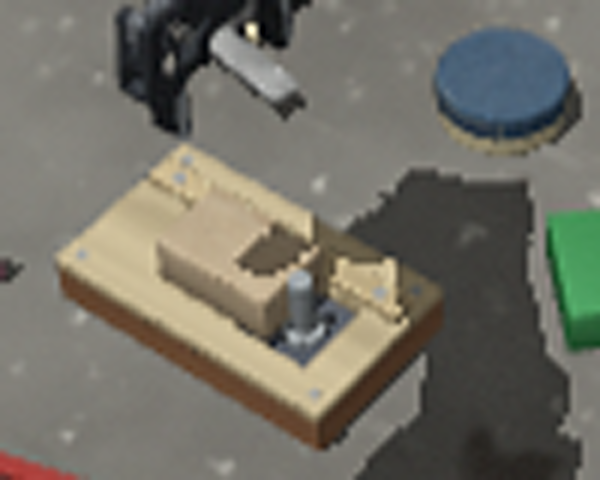

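The block lies flat between fence and pin, with the pin at crop (300,300). I'll move the arm aside for one close top view before handing in.

Emit:
arm_command([
  {"translation": [0.98,0,-0.2],"turn": [0,0,0]},
  {"translation": [0.98,0,-0.2],"turn": [0,0,0]},
  {"translation": [0.98,0,-0.2],"turn": [0,0,0]},
  {"translation": [0.98,0,-0.2],"turn": [0,0,0]},
])

```text
time_s: 18.63
tcp_pos: [0.5082, 0.2042, 0.2291]
tool_rot: [[0.014, 1.0, -0.001], [1.0, -0.014, 0.003], [0.002, -0.001, -1.0]]
ft_force: [0.4, -0.6, 0.4]
grip_width: 0.999
grip_force: 0.0
```

Emit:
arm_command([
  {"translation": [0.98,0,0],"turn": [0,0,0]},
  {"translation": [0.98,0,0],"turn": [0,0,0]},
  {"translation": [0.98,0,0],"turn": [0,0,0]},
  {"translation": [0.98,0,0],"turn": [0,0,0]},
  {"translation": [0.98,0,0],"turn": [0,0,0]},
  {"translation": [0.98,0,0],"turn": [0,0,0]},
  {"translation": [0.98,0,0],"turn": [0,0,0]},
])

```text
time_s: 19.22
tcp_pos: [0.5112, 0.3444, 0.2277]
tool_rot: [[0.019, 1.0, -0.003], [1.0, -0.019, -0.003], [-0.003, -0.003, -1.0]]
ft_force: [0.0, -0.1, -0.2]
grip_width: 1.0
grip_force: 0.0
```

```bash
python3 - <<'E'
from h import *
b=snap('top');ib=b['image'][:,:,::-1]
cv2.imwrite('pics/c8.png',cv2.resize(ib[195:255,215:305],None,fx=8,fy=8,interpolation=cv2.INTER_CUBIC))
P=cloud(b).reshape(-1,3)
q=P[(P[:,2]>.072)&(P[:,2]<.080)&(abs(P[:,0]-.505)<.05)&(abs(P[:,1]-.055)<.07)]
print('block',len(q),cv2.minAreaRect((q[q[:,1]>.0085][:,:2]*1e3).astype(np.float32)))
E
```

```text
block 643 ((505.50103759765625, 53.72977066040039), (88.70563507080078, 60.13286590576172), 89.55008697509766)
```

View pics/c8.png

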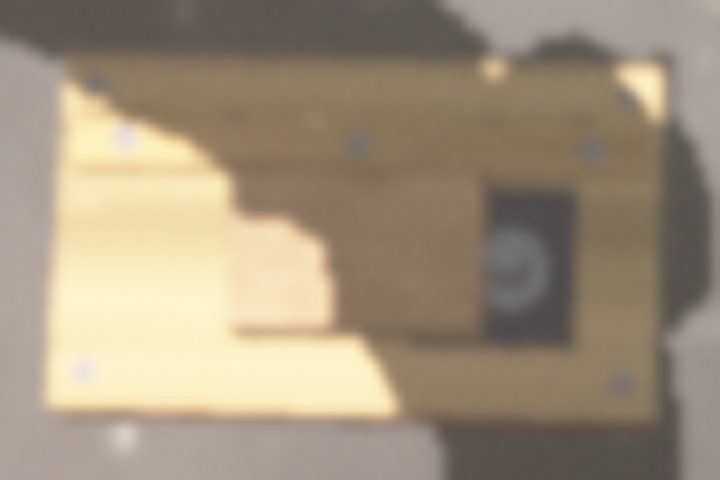

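The top view shows the block's long side on the fence line (row 172) and its end (column 485) touching the round grip at (503,262). It is square to within about 0.6°. Handing in.

```bash
python3 -c "
from cell import hand_in
print(hand_in())"
```

```text
the job is handed in; nothing more can be done
None
```

The job is handed in at about 19 s on the robot's clock; no verdict came back. By force and camera, the stop pin is home in the hidden hole, the pine block lies flat against the fence and the pin, and the arm is clear.

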